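# Probe the ringed pad

### The job

Take the red-handled spring probe out of its rack and press its brass tip gently onto the red-ringed gold pad of the sloping circuit board, with the probe square to the board (not upright) and the sprung tip pushed about half-way in. Finish like that, still gripping the probe and pressing it on the pad: do not put it down or let go. Leave the blue and yellow probes, the jar with the funnel and the steel gauge where they are.

Things in the scene. Friction and masses are not known exactly. Their poses are not given: they have to be found in the camera images.
- red_probe: Loose spring probe, about 70 g, 125 mm long. Origin at the end of the fully-out tip; z runs from tip to handle: brass tip 0-20 mm, 15 mm square steel barrel 20-60, 30 mm round collar 60-66, red 18 mm square handle 66-125 (flats face x and y; grip at about 100). Starts upright in a rack pocket, collar on the rack top, tip 12 mm above the table, handle top at 137 mm, x axis along the rack's x.
- red_tip (a joint): How far the red probe's sprung tip is pushed in, along the probe: 0 = fully out, 0.012 m = bottomed. The spring takes 1 N to start moving and 400 N/m more (3.4 N half-way in, 5.8 N just before the stop).
- red_point (a point): The very end of the red probe's brass tip (a ball end 5 mm across); it moves with the sprung tip.
- blue_probe: The same probe with a blue handle, in another pocket of the rack; to be left alone.
- yellow_probe: The same probe with a yellow handle, in another pocket; to be left alone.
- rack: Fixed black three-pocket probe rack, 70 (its x) x 210 (its y) mm, top 72 mm above the table. Origin on the table at its centre. Pockets are 20 mm square, on its y axis at -65, 0 and +65 mm; any probe may be in any pocket. The fingers have most room when they close along its x axis, across the row.
- stand: Fixed board holder, base 120 x 170 mm, origin on the table at its centre. Carries a green circuit board, 120 (up the slope) x 180 mm, sloping 0.35 rad (20 degrees): edge at the stand's +x high (95 mm above the table), edge at -x, towards the robot, low; centre of its face 75 mm up. Black components on it are 2 mm high.
- spot: The marked spot: round gold contact pad 16 mm across, 2 mm above the board's face, with a red ring (23 mm across) and thin white edge round it; fixed to the board on its level middle line, up to 50 mm to either side of its centre. Origin at the centre of the pad's top; its z axis is the board's outward normal, 0.35 rad from vertical, leaning towards the stand's -x.
- jar: Loose glass jar 68 mm across with a steel funnel 80 mm across on it, 98 mm high; origin at the centre of its underside. Leave alone.
- gauge: Loose flat chrome-plated steel thickness gauge, about 120 x 50 x 14 mm, lying on the table; origin on its underside near the middle. Leave alone.

How it is judged:
On the way:
1. the red probe is gripped and lifted clear of the rack (height (world z) of red_point above 0.085 m and contact force between red_probe and the fingers above 1 N and contact force between red_probe and rack below 0.1 N), for 0.2 s.
At the end, for the whole second after the job is handed in: Red probe still and gripped, touching only the ringed pad (not board or rack): tip end within 8.5 mm of the pad centre, 0.8 to 6.5 N, sprung tip pushed in 1.5 to 10.5 mm of its 12, probe axis within 0.15 rad of square to the board (contact force between red_probe and the fingers above 2 N and contact force between red_probe and spot between 0.8 and 6.5 N and value of joint red_tip between 0.0015 and 0.0105 m and distance between red_point and spot below 0.0085 m and angle between the z axis of red_probe and the z axis of spot, either way round below 0.15 rad and linear speed of red_probe below 0.02 m/s and contact force between red_probe and stand below 0.3 N and contact force between red_probe and rack below 0.1 N); the arm keeps its last pose, push and grip.
It fails at once if the probe is pressed hard on the pad or board (over 15 N) (contact force between red_probe and spot above 15 N or contact force between red_probe and stand above 15 N).
It fails at once if another probe, the jar or the gauge is disturbed (moved over 20 mm) (distance of any of blue_probe, yellow_probe, jar, gauge from where it was at the start of the episode above 0.02 m).
It also fails if it takes over 38 s, if anything falls off the work surface, if the arm or the gripper's body presses on something with over 40 N, if the wrist force passes 120 N, or if a joint passes its speed limit or range.

### The arm

A 7-joint arm with a two-finger parallel gripper is mounted at the origin on the work surface. World frame = base frame: x ahead of the robot, y to its left, z up, the work surface at z = 0. Lengths are in m, angles in rad, forces in N, time in s.
With the tool pointing down it reaches from about 0.4 to 0.925 m from the base axis. Payload 4.1 kg.
Tool frame: the origin (TCP) lies at the very end of the fingers, on their centre line; the grasp point (between the pads) lies 19 mm behind it; z points along the fingers, x is the direction in which the jaws open and shut, and the axes are right-handed (so a half turn about z gives the same grasp; the last joint's range is limited). The gripper opens to 85 mm and grips with 20 to 120 N. Pads are 22 mm wide; open, the fingers measure 114 mm over their backs; the gripper's body (76 mm by 85 mm) begins 54 mm behind the grasp point. The pads swing forward as they close: fully open they stand 13 mm farther back than shut.
Start: joints at [1.048, 0.398, 0.045, 1.537, -0.019, 1.207, -0.051], TCP at [0.267, -0.593, 0.231] pointing down, gripper open.
Joint ranges: [-2.82, 2.82], [-0.49, 2.23], [-1.37, 1.46], [0, 2.46], [-1.36, 4.5], [0.23, 2], [-2.94, 2.94]. Speed limits (rad/s): [2.57, 2.57, 3.14, 3.14, 3.14, 3.14, 3.14].

### API

Orientations are given as a 3x3 rotation matrix whose columns are the frame's x, y, z axes.
In Python, from workcell import r gives the robot as it stands.
- The arm moves only by the tool arm_command, never from a script. Its argument "deltas" is a list of rows, each an object with "gripper": the finger opening in mm, from 0 to 85.4; "slide": the shift along the world's x, y, z in mm, a list of three; "turn": the turn about the world's z in rad. A call has exactly 5 rows; each row is the pose to reach, as a shift and turn from the pose commanded when the call began; what a row does not reach only later rows make up. A row lasts 1/8 s, in which the tool goes at most 62.5 mm and 10.7 degrees, less where a joint would pass 70% of its speed; a pose out of reach is approached as far as the arm can. A call with a gripper value outside its range is refused whole. The fingers move at their own pace and stop on an object; "squeeze" is the grip in N (left out, the last holds). Time passes only in rows, so rows that repeat a pose let the fingers close, or fill a call up. It gives the time, the measured TCP pose, the force and the opening at its end, in the units of the state.
- r.read_state(): the state, without advancing time (a new reading comes with each control period).
- r.read_camera(name): name is "side" or "top"; returns a dict with "image" (480x640x3 uint8, blue, green, red), "fx", "fy", "cx", "cy" (pixels), "rvec" (rotation vector, rad) and "tvec" (3), from world to camera coordinates, as OpenCV has them. Camera axes: x right, y down, z forward; pixel columns grow to the right and rows downward; lengths in m; the calibration is good to about 2 mm. A picture is of the moment at which its call begins. There is no depth.
- r.finish_job(): hands the job in, once; it reports no verdict.
The state is a dict: "t": time; "qpos": joint angles; "joint_vel": joint speeds; "joint_efforts": joint torques, N m; "eef_pos": TCP position; "ee_rot": TCP orientation; "force": force on the tool from outside, world axes, zero at the start; "wrist_torque": the same for the moment, N m; "gripper_width": finger opening in m.
Only numpy, scipy, OpenCV 4.12 (cv2) and the standard library are available. Lean on these libraries where they do the work, as an engineer would, in place of code of your own. Each camera call takes 0.05 s, during which the arm holds its last target. There are 200 camera calls.

## Working session

There is one attempt and no reset: what is moved stays moved. The work goes in short steps, Python scripts to look and compute and a tool call to move; the robot and the scene stay as the last step left them, time stands still between calls to the robot, and variables do not carry over. Pictures are saved under pics/ and viewed, about 8 in all and at most 12, crops included, and the job is handed in when it is done.

Besides the shell and the picture viewer there is one more tool, called after "Call:" as a command line: name --argument value ..., lists and objects as JSON in quotes. arm_command: Moves the arm, as the interface text tells. Its arguments: {"type":"object","properties":{"deltas":{"type":"array"},"squeeze":{"type":"number"}},"required":["deltas"]}

```bash
mkdir -p pics; cat > h.py <<'E'
import cv2,numpy as np
from workcell import r
def cam(n,fn=None):
    c=r.read_camera(n)
    if fn: cv2.imwrite('pics/'+fn,c['image'])
    R=cv2.Rodrigues(np.array(c['rvec'],float))[0]
    K=np.array([[c['fx'],0,c['cx']],[0,c['fy'],c['cy']],[0,0,1]])
    return c['image'],K,R,np.array(c['tvec'],float).ravel()
def onz(C,uv,z):
    _,K,R,t=C; d=R.T@np.linalg.inv(K)@[uv[0],uv[1],1]; o=-R.T@t
    return o+d*(z-o[2])/d[2]
def proj(C,P):
    _,K,R,t=C; p=K@(R@np.array(P)+t); return p[:2]/p[2]
E
python3 - <<'E'
from h import *
for n in('top','side'):
    C=cam(n,n+'0.png'); print(n,-C[2].T@C[3],C[2][2],C[1][0,0])
E
```

```text
top [0.47979402 0.08690211 1.41624942] [ 0.09380895 -0.01689915 -0.99544678] 624.2629071037004
side [ 1.17877608 -0.37494989  0.8199012 ] [-0.56234118  0.42442885 -0.70967073] 587.6271951330866
```

View pics/top0.png

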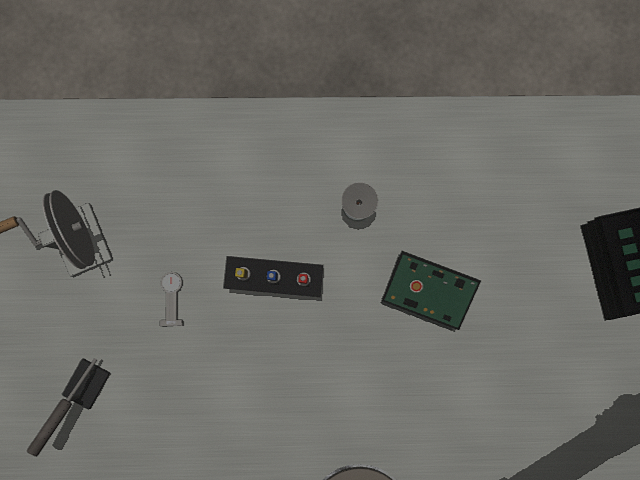

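View pics/side0.png

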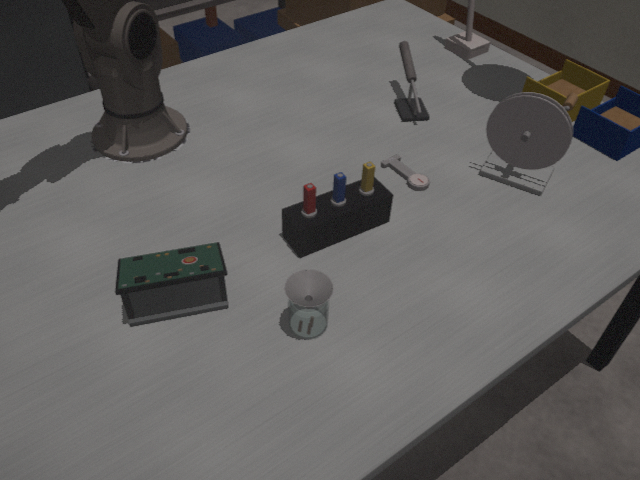

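```bash
python3 - <<'E'
from h import *
C=cam('top'); im=C[0]; hsv=cv2.cvtColor(im,cv2.COLOR_BGR2HSV)
def blob(C,lo,hi,x0,x1,y0,y1):
    h=cv2.cvtColor(C[0],cv2.COLOR_BGR2HSV); m=cv2.inRange(h,lo,hi); k=np.zeros_like(m);k[y0:y1,x0:x1]=m[y0:y1,x0:x1]
    ys,xs=np.nonzero(k); return np.array([xs.mean(),ys.mean()]),len(xs),(xs.min(),xs.max(),ys.min(),ys.max())
H={}
for n,lo,hi,b in(('red',(0,120,60),(12,255,255),(285,325,260,300)),('blue',(100,110,50),(125,255,255),(255,290,260,295)),('yel',(20,110,60),(35,255,255),(228,255,260,290)),('ring',(0,120,60),(12,255,255),(400,432,270,302))):
    c,N,bb=blob(C,lo,hi,*b); print(n,c,N,bb,onz(C,c,.077 if n=='ring' else .13))
# rack top and board outlines
for n,m,b,z in(('rack',hsv[...,2]<45,(215,335,245,310),.072),):
    k=np.zeros(m.shape,np.uint8); x0,x1,y0,y1=b; k[y0:y1,x0:x1]=m[y0:y1,x0:x1]
    cs=max(cv2.findContours(k,0,2)[0],key=cv2.contourArea); print(n,cv2.boxPoints(cv2.minAreaRect(cs)))
for nm,pts,z in(('rackc',[(227,257),(323,264.5),(322,298),(224,290)],.072),('boardhi',[(402,251),(480,281)],.095),('boardlo',[(458,330),(382,303)],.055)):
    P=[onz(C,p,z) for p in pts]; print(nm,np.round(P,4))
S=cam('side')
c,N,bb=blob(S,(0,120,60),(12,255,255),295,325,175,220); print('side red',c,N,bb); 
c,N,bb=blob(S,(0,90,60),(18,255,255),175,205,250,272); print('side ring',c,N,bb,onz(S,c,.077))
big=np.hstack([cv2.resize(im[235:345,215:335],None,fx=3.3,fy=3.3,interpolation=2),cv2.resize(im[235:345,370:490],None,fx=3.3,fy=3.3,interpolation=2)]); cv2.imwrite('pics/z.png',big)
s=r.read_state(); print(s['eef_pos'],s['ee_rot'],s['force'])
E
```

```text
red [303.05769231 277.80769231] 52 (np.int64(299), np.int64(307), np.int64(274), np.int64(282)) [0.52257716 0.11478557 0.13      ]
blue [270.89090909 275.21818182] 55 (np.int64(267), np.int64(275), np.int64(271), np.int64(279)) [0.52863729 0.1808362  0.13      ]
yel [239.47540984 272.06557377] 61 (np.int64(235), np.int64(244), np.int64(268), np.int64(276)) [0.53583185 0.2452915  0.13      ]
ring [416.56756757 285.83783784] 37 (np.int64(412), np.int64(421), np.int64(281), np.int64(290)) [ 0.50439997 -0.12727819  0.077     ]
rack [[223.63597 287.8225 ]
 [226.69664 255.68542]
 [323.0135  264.85846]
 [319.95282 296.99554]]
rackc [[0.5711 0.2793 0.072 ]
 [0.5527 0.0729 0.072 ]
 [0.4808 0.0758 0.072 ]
 [0.5003 0.2854 0.072 ]]
boardhi [[ 0.5783 -0.0952  0.095 ]
 [ 0.5128 -0.2595  0.095 ]]
boardlo [[ 0.4083 -0.2184  0.055 ]
 [ 0.4685 -0.0546  0.055 ]]
side red [310.25874126 198.28671329] 143 (np.int64(304), np.int64(314), np.int64(183), np.int64(213))
side ring [188.953125 259.65625 ] 64 (np.int64(180), np.int64(195), np.int64(257), np.int64(269)) [ 0.50604599 -0.12535119  0.077     ]
[ 0.26719339 -0.59213481  0.23068056] [[ 4.11368236e-01 -9.11469067e-01 -5.61656057e-04]
 [-9.11468507e-01 -4.11368608e-01  1.01433361e-03]
 [-1.15558138e-03  9.46671803e-05 -9.99999328e-01]] [-0.65783272  0.61582692 -0.20597418]
```

View pics/z.png

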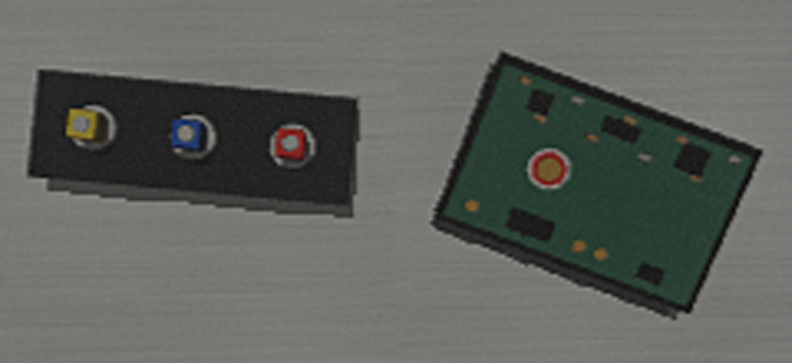

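Call:
arm_command --deltas '[{"gripper": 70, "slide": [20, 56, 0], "turn": 0.1}, {"gripper": 70, "slide": [40, 112, 0], "turn": 0.2}, {"gripper": 70, "slide": [61, 169, 0], "turn": 0.3}, {"gripper": 70, "slide": [81, 225, 0], "turn": 0.4}, {"gripper": 70, "slide": [102, 282, 0], "turn": 0.5}]' --squeeze 20

```text
t: 0.82
eef_pos: [0.3697, -0.3086, 0.2314]
ee_rot: [[0.8, -0.6, 0.0], [-0.6, -0.8, -0.0], [0.001, 0.0, -1.0]]
force: [1.7, 0.1, 0.2]
gripper_width: 0.0702
```

Call:
arm_command --deltas '[{"gripper": 70, "slide": [20, 56, 0], "turn": 0.1}, {"gripper": 70, "slide": [40, 112, 0], "turn": 0.2}, {"gripper": 70, "slide": [61, 169, 0], "turn": 0.3}, {"gripper": 70, "slide": [81, 225, 0], "turn": 0.4}, {"gripper": 70, "slide": [102, 282, 0], "turn": 0.55}]'

```text
t: 1.45
eef_pos: [0.4716, -0.0269, 0.2315]
ee_rot: [[0.996, -0.093, 0.001], [-0.093, -0.996, -0.001], [0.001, 0.001, -1.0]]
force: [0.9, -0.3, -0.3]
gripper_width: 0.07
```

Call:
arm_command --deltas '[{"gripper": 70, "slide": [20, 56, 0], "turn": 0}, {"gripper": 70, "slide": [40, 112, 0], "turn": 0}, {"gripper": 70, "slide": [53, 143, 0], "turn": 0}, {"gripper": 70, "slide": [53, 143, -20], "turn": 0}, {"gripper": 70, "slide": [53, 143, -50], "turn": 0}]'

```text
t: 2.08
eef_pos: [0.5251, 0.1153, 0.1814]
ee_rot: [[0.995, -0.096, 0.002], [-0.096, -0.995, 0.0], [0.002, -0.001, -1.0]]
force: [0.2, 0.1, -1.3]
gripper_width: 0.0699
```

Call:
arm_command --deltas '[{"gripper": 70, "slide": [-2, 0, -25], "turn": 0}, {"gripper": 70, "slide": [-2, 0, -50], "turn": 0}, {"gripper": 70, "slide": [-2, 0, -75], "turn": 0}, {"gripper": 70, "slide": [-2, 0, -88], "turn": 0}, {"gripper": 70, "slide": [-2, 0, -88], "turn": 0}]'

```text
t: 2.7
eef_pos: [0.5218, 0.1143, 0.0927]
ee_rot: [[0.995, -0.097, -0.002], [-0.097, -0.995, -0.0], [-0.002, 0.0, -1.0]]
force: [0.1, -0.0, 0.6]
gripper_width: 0.07
```

```bash
python3 - <<'E'
from h import *
C=cam('side'); cv2.imwrite('pics/s1.png',cv2.resize(C[0][100:270,200:430],None,fx=3.4,fy=3.4,interpolation=2)); print(r.read_state()['force'])
E
```

```text
[0.52981481 0.10611664 0.1869344 ]
```

View pics/s1.png

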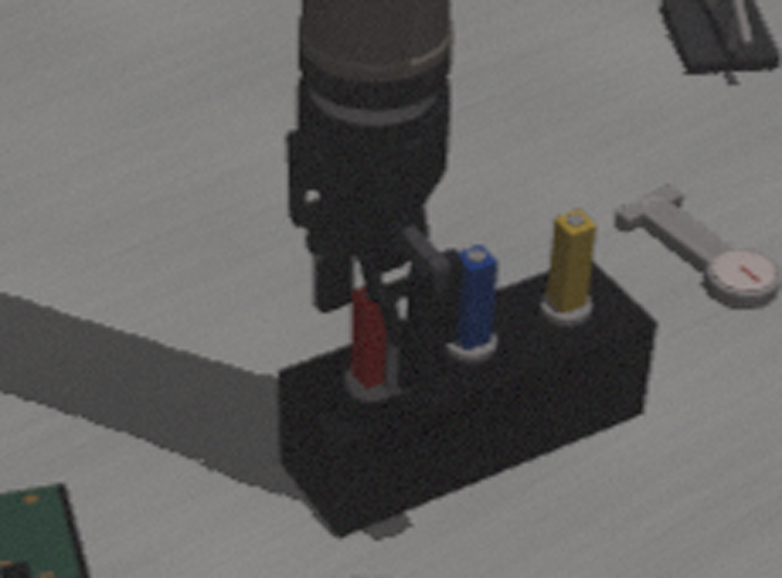

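The fingers straddle the red handle (crop 370,330), with blue clear at (478,300). Now closing.

Call:
arm_command --deltas '[{"gripper": 0, "slide": [0, 0, 0], "turn": 0}, {"gripper": 0, "slide": [0, 0, 0], "turn": 0}, {"gripper": 0, "slide": [0, 0, 0], "turn": 0}, {"gripper": 0, "slide": [0, 0, 0], "turn": 0}, {"gripper": 0, "slide": [0, 0, 0], "turn": 0}]' --squeeze 25

```text
t: 3.38
eef_pos: [0.5228, 0.1146, 0.0939]
ee_rot: [[0.995, -0.097, 0.001], [-0.097, -0.995, 0.0], [0.001, -0.0, -1.0]]
force: [-0.7, -0.9, 4.3]
gripper_width: 0.0176
```

Call:
arm_command --deltas '[{"gripper": 0, "slide": [0, 0, 0], "turn": 0}, {"gripper": 0, "slide": [0, 0, 8], "turn": 0}, {"gripper": 0, "slide": [0, 0, 16], "turn": 0}, {"gripper": 0, "slide": [0, 0, 24], "turn": 0}, {"gripper": 0, "slide": [0, 0, 32], "turn": 0}]'

```text
t: 4.0
eef_pos: [0.5223, 0.1145, 0.1259]
ee_rot: [[0.995, -0.097, 0.0], [-0.097, -0.995, 0.0], [0.0, -0.0, -1.0]]
force: [0.4, -0.4, -1.4]
gripper_width: 0.0175
```

Call:
arm_command --deltas '[{"gripper": 0, "slide": [-0.3, -3, 0], "turn": 0}, {"gripper": 0, "slide": [-0.6, -6, 0], "turn": 0}, {"gripper": 0, "slide": [-0.9, -9, 0], "turn": 0}, {"gripper": 0, "slide": [-1.2, -12, 0], "turn": 0}, {"gripper": 0, "slide": [-1.5, -15, 0], "turn": 0}]' --squeeze 20

```text
t: 4.62
eef_pos: [0.5212, 0.0996, 0.1255]
ee_rot: [[0.995, -0.097, 0.001], [-0.097, -0.995, 0.001], [0.001, -0.001, -1.0]]
force: [1.0, 4.8, 1.8]
gripper_width: 0.0177
```

Call:
arm_command --deltas '[{"gripper": 0, "slide": [-0.3, -3, 0], "turn": 0}, {"gripper": 0, "slide": [-0.6, -6, 0], "turn": 0}, {"gripper": 0, "slide": [-0.9, -9, 0], "turn": 0}, {"gripper": 0, "slide": [-1.2, -12, 0], "turn": 0}, {"gripper": 0, "slide": [-1.4, -14, 0], "turn": 0}]'

```text
t: 5.25
eef_pos: [0.5186, 0.0852, 0.1249]
ee_rot: [[0.995, -0.097, -0.002], [-0.097, -0.995, -0.0], [-0.002, 0.0, -1.0]]
force: [0.6, 4.0, -2.1]
gripper_width: 0.0177
```

```bash
python3 - <<'E'
from h import *
C=cam('side'); cv2.imwrite('pics/s2.png',cv2.resize(C[0][120:260,230:400],None,fx=4,fy=4,interpolation=2)); print(r.read_state()['force'])
E
```

```text
[ 0.20050858  3.73770197 -1.62743359]
```

View pics/s2.png

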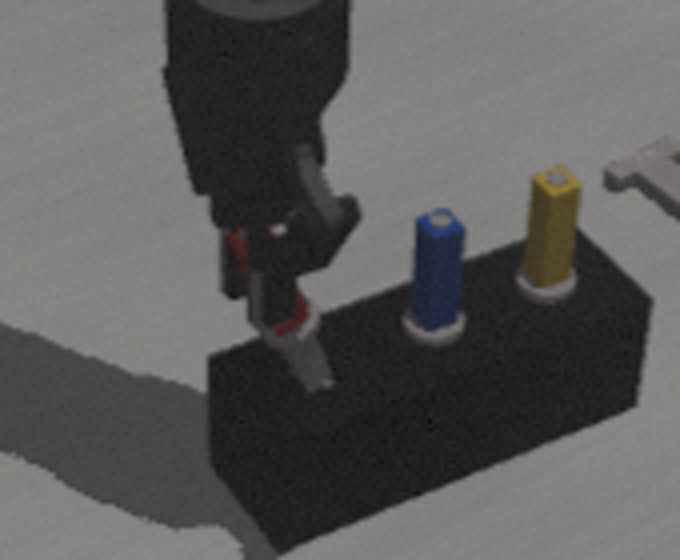

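The probe (collar at crop 290,320, barrel foot at 320,385) has pivoted in the grip. Now I'll tighten and withdraw it along its own axis.

Call:
arm_command --deltas '[{"gripper": 0, "slide": [0, 0, 0], "turn": 0}, {"gripper": 0, "slide": [0, 0, 0], "turn": 0}, {"gripper": 0, "slide": [-0.7, -7, 19], "turn": 0}, {"gripper": 0, "slide": [-1.7, -17, 47], "turn": 0}, {"gripper": 0, "slide": [-2, -22, 85], "turn": 0}]' --squeeze 60

```text
t: 5.92
eef_pos: [0.5167, 0.0601, 0.2114]
ee_rot: [[0.995, -0.099, -0.002], [-0.099, -0.995, -0.004], [-0.002, 0.004, -1.0]]
force: [0.7, -0.7, -1.0]
gripper_width: 0.0172
```

```bash
python3 - <<'E'
from h import *
C=cam('side'); cv2.imwrite('pics/s3.png',cv2.resize(C[0][70:220,200:370],None,fx=4,fy=4,interpolation=2)); s=r.read_state();print(s['force'],s['eef_pos'])
g=s['eef_pos']+np.array([0,0,.019]); u=np.array([-.1*.343,-.995*.343,.939])
for k in(-.1,-.08,-.04,-.034,.025): print(k,(proj(C,g+u*k)-[200,70])*4)
E
```

```text
[ 1.43856876 -0.15571385  1.70691808] [0.52032622 0.06041998 0.21718485]
-0.1 [396.68765396 474.2522625 ]
-0.08 [383.29327615 446.33841593]
-0.04 [355.23285704 387.86057954]
-0.034 [350.86988015 378.76814769]
0.025 [305.64135733 284.51203032]
```

View pics/s3.png

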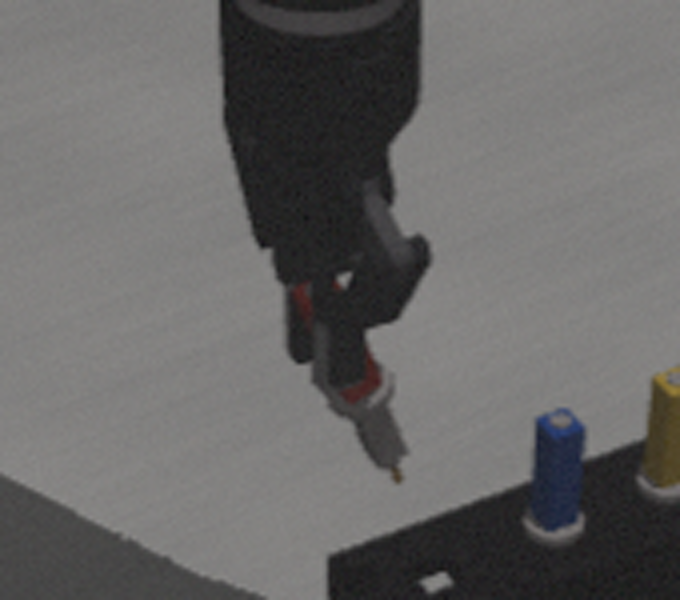

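```bash
python3 - <<'E'
from h import *
C=cam('side'); s=r.read_state();R=s['ee_rot'];print(s['force'],s['eef_pos'])
x0,y0,w,h,f=270,145,44,55,6
P=[]
for th in(None,.27,.35,.43):
    im=cv2.resize(C[0][y0:y0+h,x0:x0+w],None,fx=f,fy=f,interpolation=2)
    if th:
        X=R[:,0]; g=s['eef_pos']-.019*R[:,2]; u=-np.cos(th)*R[:,2]+np.sin(th)*R[:,1]*np.sign(-(R[:,1]@[.1,.995,0])); Y=np.cross(u,X)
        q=lambda k,a=0,b=0:tuple(int(v) for v in (proj(C,g+u*(k-.1)+a*X+b*Y)-[x0,y0]+.5)*f)
        cv2.line(im,q(0),q(.066),(0,255,255),1)
        for a,b in((1,1),(1,-1),(-1,1),(-1,-1)): cv2.line(im,q(.02,a*.0075,b*.0075),q(.06,a*.0075,b*.0075),(0,255,0),1)
        for t in np.linspace(0,6.28,60): cv2.circle(im,q(.066,.015*np.cos(t),.015*np.sin(t)),0,(255,255,0),-1)
    P.append(im)
P=np.vstack([np.hstack(P[:2]),np.hstack(P[2:])]); cv2.imwrite('pics/s4.png',P[:, :])
print(P.shape)
E
```

```text
[ 0.84433577  0.21112501 -0.33459381] [0.52048035 0.06105763 0.2155334 ]
(660, 528, 3)
```

View pics/s4.png

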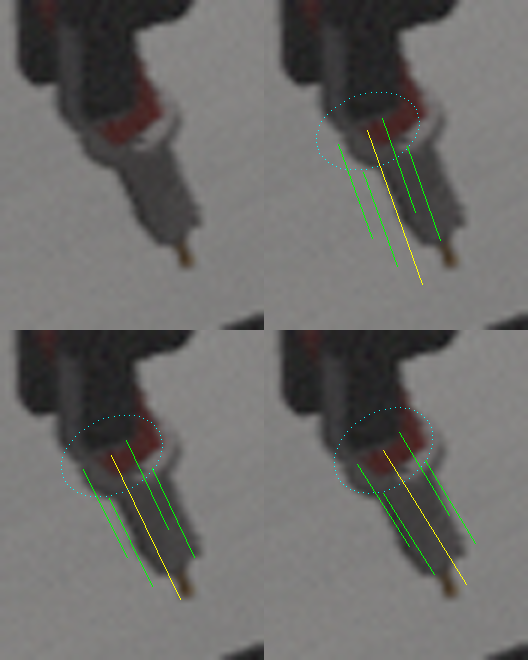

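Axis fit against the overlay gives a tilt of about 0.29 rad, with the pivot shifted a few mm: tip at panel (185,265), collar centre about (129,113). That is within tolerance, so I'm moving to hover over the pad.

Call:
arm_command --deltas '[{"gripper": 0, "slide": [-5, -20, 0], "turn": -0.18}, {"gripper": 0, "slide": [-10, -40, 0], "turn": -0.36}, {"gripper": 0, "slide": [-15, -60, 0], "turn": -0.54}, {"gripper": 0, "slide": [-20, -80, 0], "turn": -0.72}, {"gripper": 0, "slide": [-24, -95, 0], "turn": -0.9}]'

```text
t: 6.65
eef_pos: [0.4924, -0.0343, 0.2105]
ee_rot: [[0.536, -0.844, -0.001], [-0.844, -0.536, -0.003], [0.001, 0.002, -1.0]]
force: [-0.3, -0.2, -0.7]
gripper_width: 0.0174
```

Call:
arm_command --deltas '[{"gripper": 0, "slide": [-5, -18, 0], "turn": -0.18}, {"gripper": 0, "slide": [-10, -36, 0], "turn": -0.36}, {"gripper": 0, "slide": [-15, -54, 0], "turn": -0.54}, {"gripper": 0, "slide": [-20, -70, -5], "turn": -0.72}, {"gripper": 0, "slide": [-22, -81, -15], "turn": -0.9}]'

```text
t: 7.28
eef_pos: [0.4704, -0.115, 0.1957]
ee_rot: [[-0.328, -0.945, -0.001], [-0.945, 0.328, -0.002], [0.002, -0.0, -1.0]]
force: [-0.0, 0.8, -0.8]
gripper_width: 0.0171
```

Call:
arm_command --deltas '[{"gripper": 0, "slide": [0, 0, -5], "turn": -0.04}, {"gripper": 0, "slide": [0, 0, -12], "turn": -0.04}, {"gripper": 0, "slide": [0, 0, -12], "turn": -0.04}, {"gripper": 0, "slide": [0, 0, -12], "turn": -0.04}, {"gripper": 0, "slide": [0, 0, -12], "turn": -0.04}]'

```text
t: 7.9
eef_pos: [0.4716, -0.1125, 0.1837]
ee_rot: [[-0.358, -0.934, 0.0], [-0.934, 0.358, -0.0], [0.0, -0.0, -1.0]]
force: [-0.3, -0.7, -0.6]
gripper_width: 0.0171
```

```bash
python3 - <<'E'
from h import *
C=cam('side'); s=r.read_state(); print(s['force'],s['eef_pos'],s['ee_rot'][:,0])
x0,y0=140,170
im=cv2.resize(C[0][y0:y0+120,x0:x0+120],None,fx=5,fy=5,interpolation=2)
t=np.array([.934,-.357,0]); g=s['eef_pos']
for th,c in((.29,(0,255,0)),):
    tip=g+t*(.1*np.sin(th)+.004)+[0,0,.019-.1*np.cos(th)+.001]; print('tip',tip,(proj(C,tip)+.5-[x0,y0])*5)
print('pad',(proj(C,[.505,-.1268,.077])+.5-[x0,y0])*5)
cv2.imwrite('pics/s5.png',im)
E
```

```text
[ 0.40644712 -0.47177731 -0.79510684] [ 0.47160703 -0.11251944  0.18362216] [-3.57674843e-01 -9.33846170e-01  1.93902838e-04]
tip [ 0.50205097 -0.12415594  0.10779778] [233.04591952 379.9764266 ]
pad [242.05953805 450.74401228]
```

View pics/s5.png

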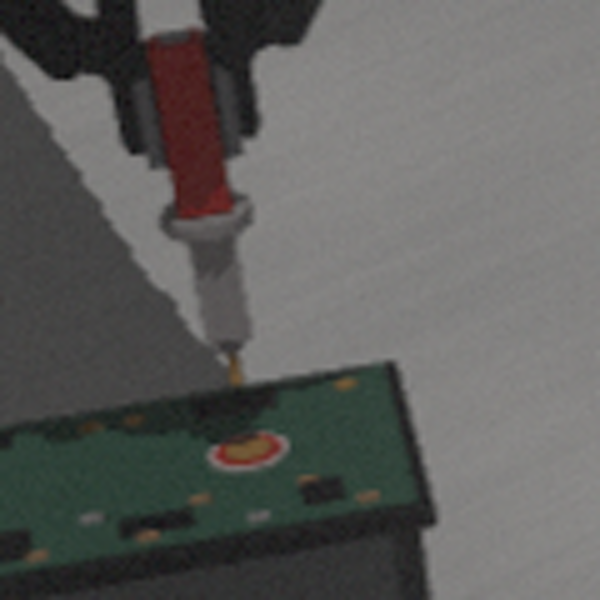

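Call:
arm_command --deltas '[{"gripper": 0, "slide": [0, -0.5, -8], "turn": 0}, {"gripper": 0, "slide": [0, -1, -15], "turn": 0}, {"gripper": 0, "slide": [0, -1, -20], "turn": 0}, {"gripper": 0, "slide": [0, -1, -21], "turn": 0}, {"gripper": 0, "slide": [0, -1, -21], "turn": 0}]'

```text
t: 8.57
eef_pos: [0.4715, -0.1135, 0.1623]
ee_rot: [[-0.358, -0.934, -0.0], [-0.934, 0.358, -0.0], [0.0, 0.0, -1.0]]
force: [0.8, 0.0, 0.1]
gripper_width: 0.0173
```

```bash
python3 - <<'E'
from h import *
C=cam('side'); s=r.read_state(); print(s['force'],s['eef_pos'])
x0,y0=155,175
im=cv2.resize(C[0][y0:y0+100,x0:x0+80],None,fx=6,fy=6,interpolation=2)
t=np.array([.934,-.357,0]); g=s['eef_pos']
for th in(.2,.25,.3,.35,.4):
    u=-t*np.sin(th)+[0,0,np.cos(th)]; tip=g+t*.033+[0,0,-.0758]
    print(th,[((proj(C,tip+u*k)+.5-[x0,y0])*6).round(0).tolist() for k in(0,.02,.06,.066,.125)])
print('pad',(proj(C,[.5058,-.1258,.077])+.5-[x0,y0])*6)
cv2.imwrite('pics/s6.png',im)
E
```

```text
[ 0.45151533 -0.06845032 -1.26396892] [ 0.47159634 -0.11350137  0.1624746 ]
0.2 [[197.0, 480.0], [186.0, 422.0], [163.0, 303.0], [160.0, 285.0], [125.0, 97.0]]
0.25 [[197.0, 480.0], [185.0, 421.0], [162.0, 298.0], [159.0, 279.0], [123.0, 86.0]]
0.3 [[197.0, 480.0], [185.0, 419.0], [162.0, 293.0], [158.0, 274.0], [121.0, 77.0]]
0.35 [[197.0, 480.0], [185.0, 417.0], [161.0, 289.0], [157.0, 269.0], [120.0, 69.0]]
0.4 [[197.0, 480.0], [185.0, 416.0], [160.0, 285.0], [157.0, 265.0], [119.0, 62.0]]
pad [204.91247183 511.08610518]
```

View pics/s6.png

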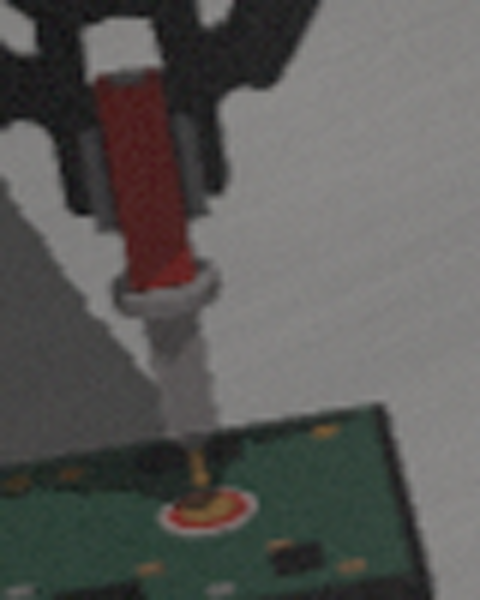

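Call:
arm_command --deltas '[{"gripper": 0, "slide": [1, -0.4, -2.8], "turn": 0}, {"gripper": 0, "slide": [1.9, -0.7, -5.6], "turn": 0}, {"gripper": 0, "slide": [2.9, -1.1, -8.5], "turn": 0}, {"gripper": 0, "slide": [3.8, -1.5, -11.3], "turn": 0}, {"gripper": 0, "slide": [3.8, -1.5, -11.3], "turn": 0}]'

```text
t: 9.25
eef_pos: [0.4753, -0.115, 0.151]
ee_rot: [[-0.358, -0.934, -0.0], [-0.934, 0.358, 0.0], [0.0, 0.0, -1.0]]
force: [-0.3, 0.2, 1.8]
gripper_width: 0.0176
```

```bash
python3 - <<'E'
from h import *
F=[]
for i in range(6):
    C=cam('side'); F.append(r.read_state()['force'])
print(np.mean(F,0),np.std(F,0),r.read_state()['eef_pos'])
x0,y0=155,175
cv2.imwrite('pics/s7.png',cv2.resize(C[0][y0:y0+100,x0:x0+80],None,fx=6,fy=6,interpolation=2))
E
```

```text
[-0.70817936  0.48031042  1.54635464] [0.53408798 0.5761341  0.36794705] [ 0.47520109 -0.11497441  0.15113515]
```

View pics/s7.png

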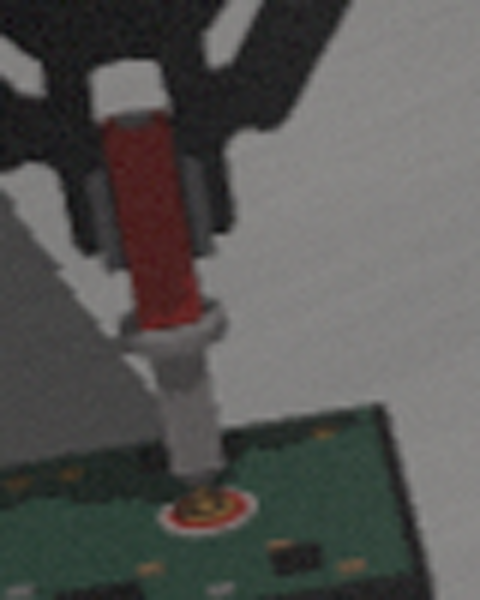

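The tip is on the pad (tip about 203,507; pad centre 209,510), with about 2.6 N along the normal. I'll advance another 2 mm.

Call:
arm_command --deltas '[{"gripper": 0, "slide": [0.3, -0.1, -0.9], "turn": 0}, {"gripper": 0, "slide": [0.7, -0.3, -1.9], "turn": 0}, {"gripper": 0, "slide": [0.7, -0.3, -1.9], "turn": 0}, {"gripper": 0, "slide": [0.7, -0.3, -1.9], "turn": 0}, {"gripper": 0, "slide": [0.7, -0.3, -1.9], "turn": 0}]'

```text
t: 10.18
eef_pos: [0.4759, -0.1152, 0.1492]
ee_rot: [[-0.358, -0.934, -0.0], [-0.934, 0.358, -0.0], [0.0, 0.0, -1.0]]
force: [-1.5, 0.6, 1.1]
gripper_width: 0.0172
```

```bash
python3 - <<'E'
from h import *
F=[]
for i in range(12):
    C=cam('side'); F.append(r.read_state()['force'])
d=np.mean(F,0)-[.2,-.2,-.8]; print(d,d@[-.32,.122,.939],r.read_state()['eef_pos'],r.read_state()['gripper_width'])
x0,y0=155,175
cv2.imwrite('pics/s8.png',cv2.resize(C[0][y0:y0+100,x0:x0+80],None,fx=6,fy=6,interpolation=2))
E
```

```text
[-1.47209059  0.87586533  2.63346483] 3.0507480404386413 [ 0.47591738 -0.11530828  0.14914318] 0.017210721359739174
```

View pics/s8.png

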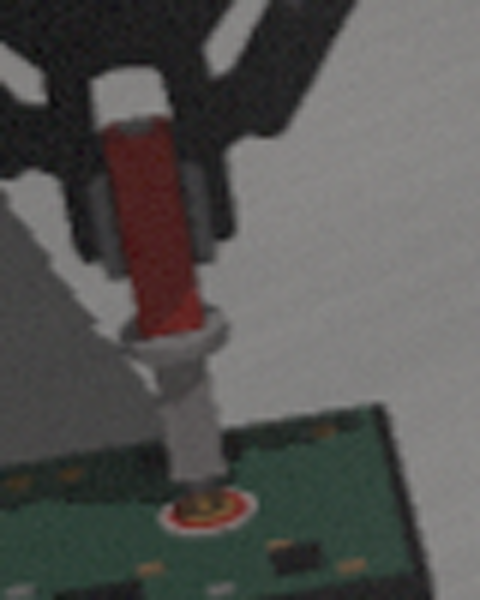

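```bash
python3 -c "
from workcell import r
s=r.read_state();print(s['t'],s['force'],s['gripper_width']);print(r.finish_job())"
```

```text
10.775 [-1.13512168  0.81461113  2.71675627] 0.017210721359739174
the job is handed in; nothing more can be done
None
```

I gripped the red probe and tilted it inside the grip by levering its barrel against the edge of its rack pocket. I then carried it to the board, pressed it along the board's normal onto the ringed pad and handed the job in at 10.8 s. It was still gripped with a 60 N squeeze. No verdict is reported, so these are my own last checks:

- **Press force:** about 3.1 N along the board's normal, within the 0.8–6.5 N limits.
- **Sprung tip:** pushed in about 5 mm by force and by distance travelled, but 6.5–8.5 mm by the last image. The two don't agree exactly, though both are inside the 1.5–10.5 mm limits.
- **Tip position:** in the last picture the tip sits inside the pad, roughly 1–2 mm from its centre.
- **Squareness:** two camera estimates of the tilt gave about 0.29 rad and 0.30–0.35 rad, against 0.35 wanted. The error is about 0.06 rad or less, with 0.15 allowed.
- **Other objects:** nothing came near the jar or the gauge. The blue and yellow probes were still in their pockets in the last picture that showed them, taken after the red probe was lifted out.

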